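# Index the carving turntable to its long mark and bolt it

### The job

The rosette on the indexing turntable has one petal left to carve. Turn the wheel by its lobed rim until its long engraved mark faces the brass pointer, then push the sliding bolt fully home into the notch so that the wheel is locked there. Do not touch the carved rosette itself, and leave the gouge, the sanding block and the tape where they lie.

Things in the scene. Friction and masses are not known exactly. Their poses are not given: they have to be found in the camera images.
- turntable_base: Fixed plywood board 280x340x18 (all sizes in mm) under the turntable. Origin on the bench under the wheel's axis. In its frame (z up) the pointer is at -x, the bolt at -y. The board spans x -155..125, y -215..125. Aluminium index ring: radius 115, top at z 30.5, a notch in the middle of each scallop of the wheel. The pointer's post, 25x30, stands at x -125..-150, 58 high.
- index_wheel (a joint): Wheel angle in rad about the vertical axis, 0 (or any whole turn) when the long mark faces the pointer, growing anticlockwise seen from above; endless, drags with 0.22 N m, so it stays where it is left. Wooden hand wheel z 31 to 57: six lobes out to radius 108, 46 wide; between them round scallops of radius 38, bottoms at radius 84. At 0 the lobes lie at 0, 60, 120.. degrees from the base's x.
- mark (a point): Point on the long engraved mark, at radius 100 on the wheel's top (z 57). The mark is a dark radial line 42x6 on the middle of one lobe, ending inward in a round dimple; the other five lobes have lines 13 long only.
- pointer_tip (a point): Tip of the fixed brass pointer, 14 wide, tapering to a point 100 from the wheel's axis, 2 above the wheel's top, pointing at the axis. At z 60.
- index_bolt (a joint): Travel in m of the steel round bolt (9 diameter) on the board, 0 drawn, 0.022 fully home; it slides along the base's y towards the wheel's axis and stays where it is left (2.5 N drag). Its nose stands 120 from the axis at 0. It enters the ring only where a notch (11 wide, flared mouth 15) faces it, as when the mark is at the pointer; else it stops against the ring at about 0.005.
- bolt_tab (a point): Middle of the top edge of the bolt's upright thumb tab, which is pushed to slide the bolt: 26 wide (base x), 8 thick (base y), z 36 to 68; moves with the bolt. 170 from the wheel's axis when drawn, 148 when home. The two staples that guide the bolt, 59 apart, reach z 39.
- rosette: Round wooden carving, radius 58, z 57 to 71, fixed on the middle of the wheel and turning with it: five petals carved, the sixth, beside the long mark, still flat. Not to be touched. Origin on the axis at bench level.
- gouge: Gouge with a pale wooden handle, 30x297x35, lying loose on the bench to the right of the turntable; origin at the middle of its underside, length along its y.
- sanding_block: Brown cork sanding block, 64x112x33, lying loose behind the turntable; origin at the middle of its underside, length along its y.
- tape_roll: Roll of beige masking tape, 96 in diameter, 24 high, lying loose to the left of the turntable; origin at the middle of its underside.

How it is judged:
On the way, in this order (a step that is already met when the one before it is completed fails the run):
1. the long mark on the wheel faces the pointer (within 6 mm) (horizontal distance between mark and pointer_tip below 0.006 m), for 0.1 s.
2. the bolt is home in the notch (value of joint index_bolt above 0.019 m and horizontal distance between mark and pointer_tip below 0.004 m), for 0.2 s.
At the end, for the whole second after the job is handed in: The long mark is within 4 mm of the pointer tip seen from above, the bolt has slid at least 19 of its 22 mm into the notch, and the wheel is at rest (all of step 2 and velocity of joint index_wheel between -0.05 and 0.05 rad/s); the robot touches nothing.
It fails at once if the robot presses on the carved rosette (over 1 N) (contact force between any of the fingers, the arm and rosette above 1 N).
It fails at once if the gouge, the sanding block or the tape is moved more than 25 mm (distance of any of gouge, sanding_block, tape_roll from where it was at the start of the episode above 0.025 m).
It also fails if it takes over 54 s, if anything falls off the work surface, if the arm or the gripper's body presses on something with over 40 N, if the wrist force passes 120 N, or if a joint passes its speed limit or range.

### The arm

A 6-joint arm with a two-finger parallel gripper is mounted at the origin on a cart in front of the work surface, level with it; the furniture and walls round the work are solid. World frame = base frame: x ahead of the robot, y to its left, z up, the work surface at z = 0. Lengths are in m, angles in rad, forces in N, time in s.
With the tool pointing down it reaches from about 0.375 to 0.975 m from the base axis. Payload 3.8 kg.
Tool frame: the origin (TCP) lies on the centre line of the jaws, within the pads' length; the fingertips stand 8 mm ahead of it and the grasp point (between the pads) lies 11 mm behind it; z points along the fingers, y is the direction in which the jaws open and shut (so a half turn about z gives the same grasp; the last joint's range is limited). The gripper opens to 85 mm and grips with 20 to 120 N. Pads are 22 mm wide; open, the fingers measure 114 mm over their backs; the gripper's body (76 mm by 85 mm) begins 54 mm behind the grasp point. The pads swing forward as they close: fully open they stand 13 mm farther back than shut.
Start: joints at [-1.357, 0.264, 1.604, -0, 1.274, -0.037], TCP at [0.168, -0.654, 0.239] pointing down, gripper open.
Joint ranges: [-2.63, 2.63], [-0.94, 2.18], [0.31, 2.57], [-1.31, 4.45], [0, 2.66], [-2.55, 2.55]. Speed limits (rad/s): [2.57, 2.57, 3.14, 3.14, 3.14, 3.14].

### API

Orientations are given as a rotation vector (axis times angle).
In Python, from workcell import bot gives the robot as it stands.
- The arm moves only by the tool arm_command, never from a script. Its arguments are lists of equal length, an entry for each row: "slide": the shift along the tool's x, y, z in m, a list of three; "angular": the turn, a rotation vector about the tool's x, y, z in degrees, a list of three; "hand": the finger opening in m, from 0 to 0.0854. A call has exactly 8 rows; each row shifts and turns the pose as measured when the row begins, along the tool's axes as they then stand; what a row does not reach is not made up. A row lasts 1/10 s, in which the tool goes at most 50 mm and 8.59 degrees, less where a joint would pass 70% of its speed; a pose out of reach is approached as far as the arm can. A call is refused whole if a number of a shift passes 0.05 or a number of a turn 8.59, either way. A call with a gripper value outside its range is refused whole. The fingers move at their own pace and stop on an object; "squeeze" is the grip in N (left out, the last holds). Time passes only in rows, so rows that do not move let the fingers close, or fill a call up. It gives the time, the measured TCP pose, the force and the opening at its end, in the units of the state.
- bot.read_state(): the state, without advancing time (a new reading comes with each control period).
- bot.read_camera(name): name is "scene" or "side" or "wrist"; returns the picture (420x560x3 uint8, red, green, blue); there is no depth.
- bot.get_calibration(name): a dict with "fx", "fy", "cx", "cy" (pixels), "R" (3x3) and "t" (3): a world point X has camera coordinates R X + t. Camera axes: x right, y down, z forward; pixel columns grow to the right and rows downward; lengths in m; the calibration is good to about 2 mm. A picture is of the moment at which its call begins: read the wrist's pose just before it. get_calibration takes no time and is no camera call; for the wrist camera it gives the pose at the moment of the call.
- bot.finish_job(): hands the job in, once; it reports no verdict.
The state is a dict: "time": time; "q": joint angles; "joint_vel": joint speeds; "joint_torque": joint torques, N m; "tool_pos": TCP position; "tcp_rot": TCP orientation; "wrist_force": force on the tool from outside, world axes, zero at the start; "torque": the same for the moment, N m; "width": opening from 0.0 (shut) to 1.0 (fully open).
Only numpy, scipy, OpenCV 4.12 (cv2) and the standard library are available. Lean on these libraries where they do the work, as an engineer would, in place of code of your own. Each camera call takes 0.05 s, during which the arm holds its last target.

## Working session

There is one attempt and no reset: what is moved stays moved. The work goes in short steps, Python scripts to look and compute and a tool call to move; the robot and the scene stay as the last step left them, time stands still between calls to the robot, and variables do not carry over. Pictures are saved under pics/ and viewed, and the job is handed in when it is done.

Besides the shell and the picture viewer there is one more tool, called after ">>>" as name(argument=value, ...), one argument or row to a line, values as JSON. arm_command: Moves the arm, as the interface text tells. Its arguments: {"type":"object","properties":{"slide":{"type":"array","items":{"type":"array","items":{"type":"number"}}},"angular":{"type":"array","items":{"type":"array","items":{"type":"number"}}},"hand":{"type":"array","items":{"type":"number"}},"squeeze":{"type":"number"}},"required":["slide","angular","hand"]}

```bash
mkdir -p pics; ls
python3 - <<'E'
from workcell import bot
import cv2,json
s=bot.read_state();print(s)
for n in("scene","side","wrist"):
    c=bot.get_calibration(n);print(n,c)
    cv2.imwrite(f"pics/{n}0.png",bot.read_camera(n)[:,:,::-1])
E
```

```text
pics
{'time': 0.0, 'q': array([-1.35690576e+00,  2.64755510e-01,  1.60537768e+00, -1.28147314e-05,
        1.27371208e+00, -3.68960171e-02]), 'joint_vel': array([ 0.00309776,  0.00087077, -0.00040353, -0.00075916, -0.00121414,
       -0.00089678]), 'joint_torque': array([ 2.28880701e-03, -5.15109229e+01, -3.67315578e+01,  3.37048441e-04,
        1.30540301e-02, -9.58843032e-07]), 'tool_pos': array([ 0.16735607, -0.65318186,  0.23795844]), 'tcp_rot': array([-3.11470075e+00, -3.92628487e-01,  3.31659648e-04]), 'wrist_force': array([1.44205095, 0.2178447 , 0.21000865]), 'torque': array([ 0.03510101, -0.00906044,  0.04531234]), 'width': 0.996909631803416}
scene {'fx': 510.5236447834268, 'fy': 510.5236447834268, 'cx': 276.1375711563939, 'cy': 204.15062649430956, 'R': array([[-0.8633973 , -0.50451438,  0.00321603],
       [-0.38638125,  0.65710512, -0.64724214],
       [ 0.3244297 , -0.56006973, -0.76227768]]), 't': array([0.54953169, 0.30547962, 1.24825061])}
side {'fx': 399.9570335875211, 'fy': 399.9570335875211, 'cx': 281.87509594883704, 'cy': 216.57517536761742, 'R': array([[ 0.91400337, -0.40569593,  0.00294222],
       [-0.1721889 , -0.39447517, -0.90262967],
       [ 0.36735381,  0.82449994, -0.43040797]]), 't': array([-0.58754788,  0.15600696,  0.80469592])}
wrist {'fx': 328.575882649555, 'fy': 328.575882649555, 'cx': 277.89596787043, 'cy': 206.5982359823073, 'R': array([[ 0.2489276 , -0.96851904, -0.00243144],
       [-0.93575367, -0.24115227,  0.25731431],
       [-0.24980016, -0.06177741, -0.9663247 ]]), 't': array([-0.67289425, -0.03357232,  0.37751132])}
```

View pics/scene0.png

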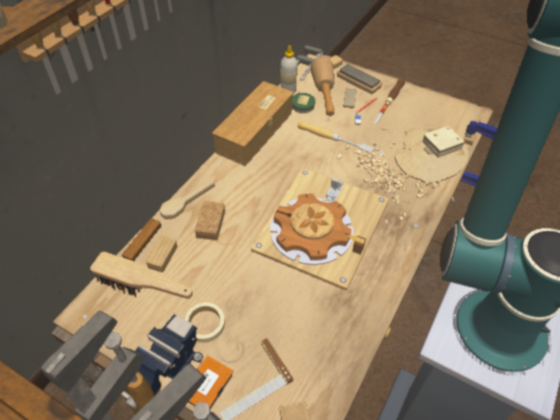

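View pics/side0.png

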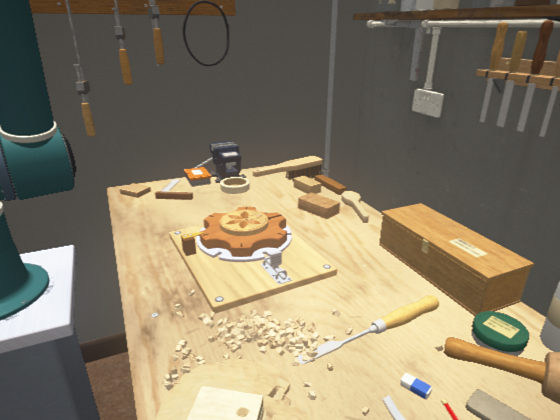

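View pics/wrist0.png

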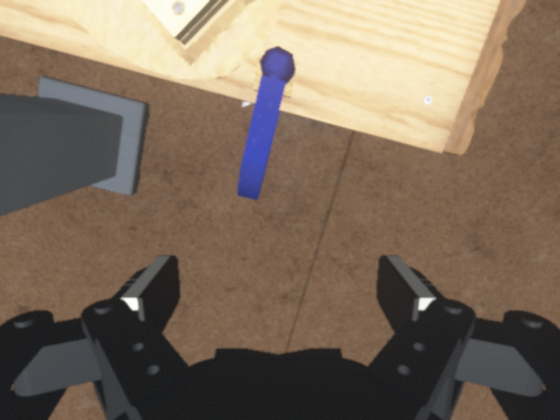

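The scene view shows the board near (320,228), the rosette at (312,220), the pointer at (360,242) and the bolt tab at (335,188). The wrist camera isn't over the work yet. I'll zoom in.

Run:
```python
import cv2
a=cv2.imread("pics/scene0.png")[160:295,240:400];cv2.imwrite("pics/sc.png",cv2.resize(a,None,fx=4.4,fy=4.4,interpolation=cv2.INTER_CUBIC))
a=cv2.imread("pics/side0.png")[190:310,160:340];cv2.imwrite("pics/sd.png",cv2.resize(a,None,fx=4.4,fy=4.4,interpolation=cv2.INTER_CUBIC))
```

```text
(no output)
```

View pics/sc.png

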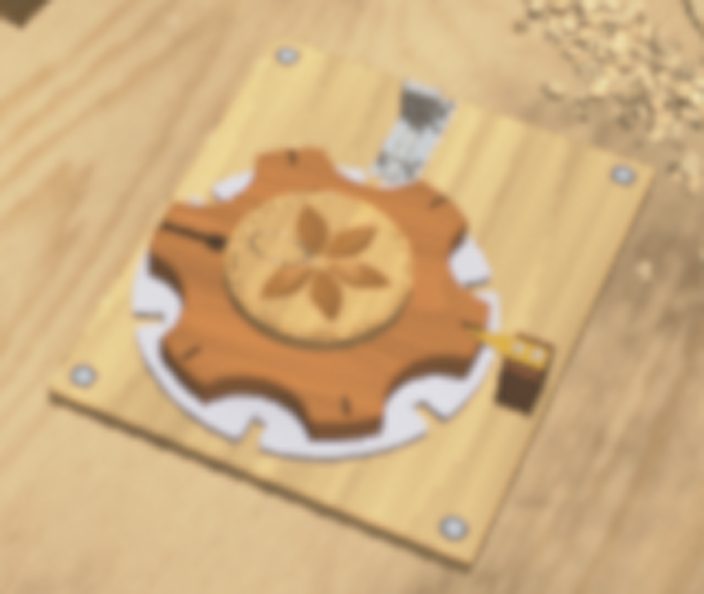

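View pics/sd.png

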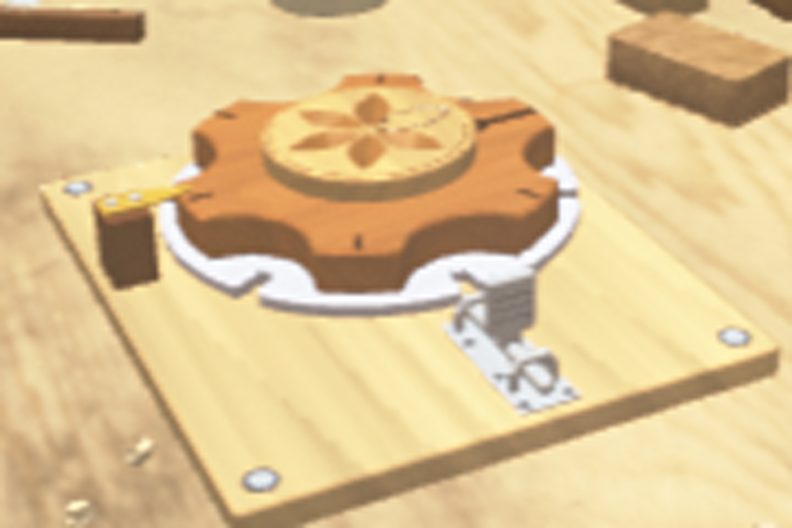

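```bash
cat > h.py <<'E'
import numpy as np
from workcell import bot
def ray(c,uv,z):
    R=np.array(c["R"]);t=np.array(c["t"]);C=-R.T@t
    d=R.T@np.array([(uv[0]-c["cx"])/c["fx"],(uv[1]-c["cy"])/c["fy"],1]);return C+d*(z-C[2])/d[2]
def proj(c,X):
    p=np.array(c["R"])@X+np.array(c["t"]);return np.array([c["fx"]*p[0]/p[2]+c["cx"],c["fy"]*p[1]/p[2]+c["cy"]])
E
python3 - <<'E'
from h import *
sc=bot.get_calibration("scene");sd=bot.get_calibration("side")
f=lambda c,o,p,z:ray(c,np.array(p)/4.4+np.array(o),z)
a=[f(sc,(240,160),p,.019) for p in[(287,56),(622,175),(454,528),(83,376)]]
b=[f(sd,(160,190),p,.019) for p in[(735,337),(260,480),(77,188)]]
print(np.round(a,4),np.mean(a,0));print(np.round(b,4), (b[0]+b[2])/2)
print("tip",f(sc,(240,160),(468,327),.06),f(sd,(160,190),(193,189),.06))
print("tab",f(sc,(240,160),(428,92),.068),f(sd,(160,190),(510,270),.068))
print("mark",f(sc,(240,160),(163,227),.057),f(sd,(160,190),(530,111),.057))
E
```

```text
[[ 0.6547 -0.2075  0.019 ]
 [ 0.4111 -0.2239  0.019 ]
 [ 0.3896  0.0803  0.019 ]
 [ 0.634   0.0972  0.019 ]] [ 0.52235859 -0.06350545  0.019     ]
[[ 0.6569 -0.2091  0.019 ]
 [ 0.4117 -0.2259  0.019 ]
 [ 0.3907  0.0786  0.019 ]] [ 0.52382032 -0.06525633  0.019     ]
tip [ 0.43602966 -0.02717189  0.06      ] [ 0.43510979 -0.0268885   0.06      ]
tab [ 0.53922084 -0.18295069  0.068     ] [ 0.54840257 -0.18183705  0.068     ]
mark [ 0.63583837 -0.00352622  0.057     ] [ 0.63681692 -0.00428418  0.057     ]
```

>>> arm_command(
  slide=[
    [0.02, -0.03, 0],
    [0.025, -0.04, 0],
    [0.03, -0.042, 0],
    [0.03, -0.042, 0],
    [0.03, -0.042, 0],
    [0.03, -0.042, 0],
    [0.03, -0.042, 0],
    [0.03, -0.042, 0],
  ],
  angular=[
    [0, 0, 7.2],
    [0, 0, 7.2],
    [0, 0, 0],
    [0, 0, 0],
    [0, 0, 0],
    [0, 0, 0],
    [0, 0, 0],
    [0, 0, 0],
  ],
  hand=[0, 0, 0, 0, 0, 0, 0, 0],
)

```text
time: 0.95
tool_pos: [0.3742, -0.3336, 0.2344]
tcp_rot: [-3.137, 0.036, 0.004]
wrist_force: [0.2, -0.9, -0.1]
width: -0.002
```

>>> arm_command(
  slide=[
    [0.03, -0.034, 0],
    [0.03, -0.034, 0],
    [0.03, -0.034, 0],
    [0.03, -0.034, 0],
    [0.03, -0.034, 0],
    [0.03, -0.034, 0],
    [0.03, -0.03, 0],
    [0.02, -0.02, 0],
  ],
  angular=[
    [0, 0, -1.3],
    [0, 0, 0],
    [0, 0, 0],
    [0, 0, 0],
    [0, 0, 0],
    [0, 0, 0],
    [0, 0, 0],
    [0, 0, 0],
  ],
  hand=[0, 0, 0, 0, 0, 0, 0, 0],
)

```text
time: 1.75
tool_pos: [0.6114, -0.0642, 0.2337]
tcp_rot: [-3.138, -0.006, 0.004]
wrist_force: [-0.0, -0.7, -0.3]
width: 0.001
```

Run:
```python
from h import *
import cv2
s=bot.read_state();print(s['tool_pos'],s['tcp_rot'],s['q'])
np.save("wc1.npy",bot.get_calibration("wrist"),allow_pickle=True)
cv2.imwrite("pics/w1.png",bot.read_camera("wrist")[:,:,::-1])
```

```text
[ 0.61140632 -0.06417923  0.23370612] [-3.13764776 -0.00608292  0.00363827] [-0.14706391  0.15643478  1.74314314  0.00374618  1.24489472  1.41865054]
```

View pics/w1.png

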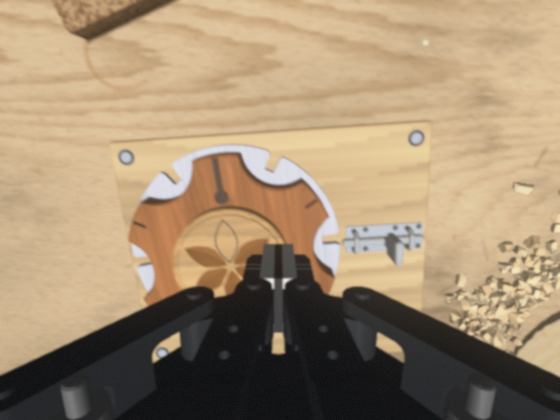

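Here the mark runs from (216,160) to (221,197), three screws show at (126,157), (417,138) and (163,354), and the tab is at (398,240).

Run:
```python
from h import *
c=np.load("wc1.npy",allow_pickle=True).item()
for n,p,z in[("s1",(126,157),.019),("s2",(417,138),.019),("s3",(163,354),.019),("mark_out",(216,160),.057),("mark_in",(221,197),.057),("tab",(399,234),.068),("boltrod",(345,241),.03)]:
    print(n,ray(c,p,z).round(4))
print("center",(ray(c,(417,138),.019)+ray(c,(163,354),.019))/2)
```

```text
s1 [0.6364 0.0983 0.019 ]
s2 [ 0.6575 -0.2064  0.019 ]
s3 [0.3913 0.0803 0.019 ]
mark_out [ 0.6384 -0.004   0.057 ]
mark_in [ 0.6026 -0.0073  0.057 ]
tab [ 0.5695 -0.1794  0.068 ]
boltrod [ 0.5475 -0.136   0.03  ]
center [ 0.52441428 -0.06304289  0.019     ]
```

>>> arm_command(
  slide=[
    [0.022, -0.006, 0.02],
    [0, 0, 0.04],
    [0, 0, 0.04],
    [0, 0, 0.04],
    [0, 0, 0.03],
    [0, 0, 0.01],
    [0, 0, 0.005],
    [0, 0, 0],
  ],
  angular=[
    [0, 0, 0],
    [0, 0, 0],
    [0, 0, 0],
    [0, 0, 0],
    [0, 0, 0],
    [0, 0, 0],
    [0, 0, 0],
    [0, 0, 0],
  ],
  hand=[0, 0, 0, 0, 0, 0, 0, 0],
)

```text
time: 2.6
tool_pos: [0.6397, -0.0517, 0.0439]
tcp_rot: [-3.136, -0.016, -0.005]
wrist_force: [0.4, 0.1, -0.1]
width: -0.004
```

Run:
```python
from h import *
import cv2
print(bot.read_state()['tool_pos'],bot.read_state()['wrist_force'])
a=bot.read_camera("scene")[160:295,240:400,::-1];a=cv2.resize(a,None,fx=3,fy=3,interpolation=cv2.INTER_CUBIC)
b=bot.read_camera("side")[190:310,160:340,::-1];b=cv2.resize(b,(a.shape[0]*180//120//2*2//2,a.shape[0]//2*1),interpolation=cv2.INTER_CUBIC)
o=np.zeros((a.shape[0],a.shape[1]+b.shape[1],3),np.uint8);o[:,:a.shape[1]]=a;o[:b.shape[0],a.shape[1]:]=b;cv2.imwrite("pics/c2.png",o);print(o.shape)
```

```text
[ 0.63965767 -0.05167914  0.04387729] [ 0.36550564  0.06516493 -0.10891018]
(405, 783, 3)
```

View pics/c2.png

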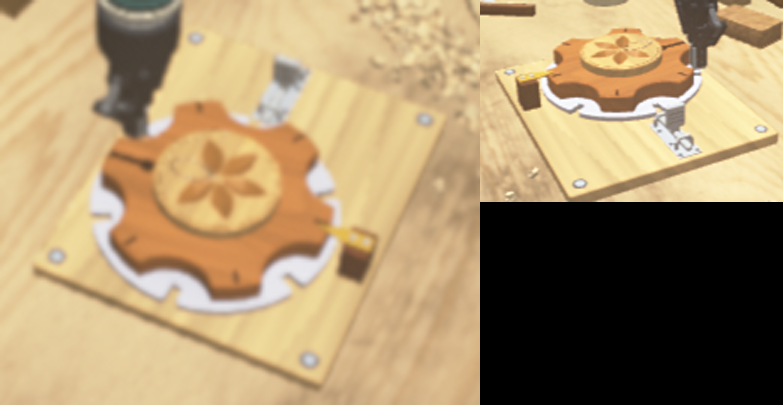

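>>> arm_command(
  slide=[
    [0.003, -0.022, 0],
    [0, -0.022, 0],
    [-0.005, -0.022, 0],
    [-0.009, -0.02, 0],
    [-0.013, -0.018, 0],
    [-0.017, -0.015, 0],
    [0, 0, 0],
    [0, 0, 0],
  ],
  angular=[
    [0, 0, 0],
    [0, 0, 0],
    [0, 0, 0],
    [0, 0, 0],
    [0, 0, 0],
    [0, 0, 0],
    [0, 0, 0],
    [0, 0, 0],
  ],
  hand=[0, 0, 0, 0, 0, 0, 0, 0],
)

```text
time: 3.5
tool_pos: [0.6155, 0.0656, 0.0649]
tcp_rot: [3.14, 0.016, 0.073]
wrist_force: [-0.1, 0.8, 0.2]
width: -0.005
```

```bash
cat > look.py <<'E'
from h import *
import cv2,sys
n=sys.argv[1]
s=bot.read_state();p=s['tool_pos']-np.array([.5357,-.0176,0]);print(s['time'],s['tool_pos'],s['wrist_force'],"r",np.hypot(p[0],p[1]),"ang",np.degrees(np.arctan2(p[1],p[0])))
a=bot.read_camera("scene")[160:295,240:400,::-1];cv2.imwrite(f"pics/{n}.png",cv2.resize(a,None,fx=4.4,fy=4.4,interpolation=cv2.INTER_CUBIC))
E
python3 look.py l3
```

```text
3.5 [0.61549847 0.06562294 0.06494771] [-0.0735223   0.77884798  0.18023191] r 0.11529897174072222 ang 46.20339109130431
```

View pics/l3.png

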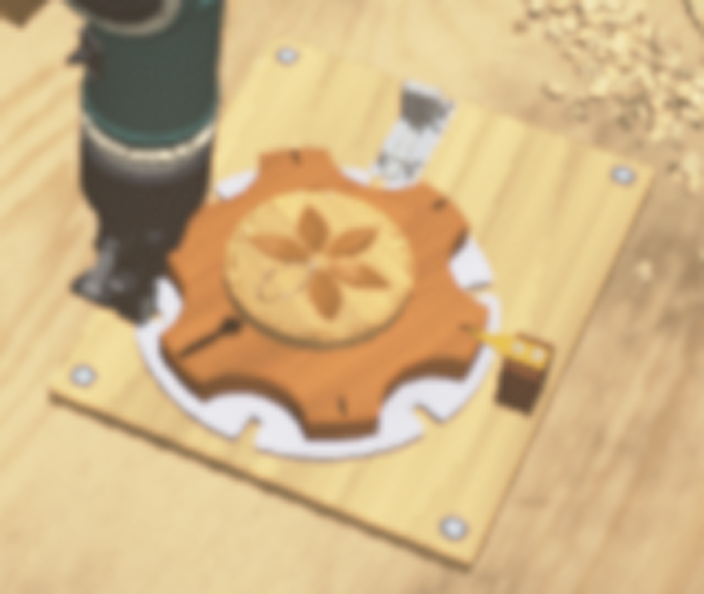

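```bash
cat >> h.py <<'E'
def corr(s):
    from scipy.spatial.transform import Rotation as Ro
    Rc=Ro.from_rotvec(s['tcp_rot']);Rd=Ro.from_matrix(np.diag([1.,-1,-1]))
    return (Rc.inv()*Rd).as_rotvec(degrees=True).round(2)
E
echo 'print("corr deg",corr(s))' >> look.py
python3 - <<'E'
from h import *
print(corr(bot.read_state()))
sc=bot.get_calibration("scene")
for p in [(182,355),(236,325)]:
    X=ray(sc,np.array(p)/4.4+np.array((240,160)),.057);d=X[:2]-[.5357,-.0176];print(X,np.hypot(*d),np.degrees(np.arctan2(d[1],d[0])))
E
```

```text
[ 0.02 -2.66  0.55]
[0.57586188 0.07673058 0.057     ] 0.10252431828947507 66.93779186969259
[0.55883416 0.04061013 0.057     ] 0.06263871210290517 68.32589247938672
```

>>> arm_command(
  slide=[
    [0.002, 0.014, 0],
    [0, 0, 0.011],
    [0, 0, 0.01],
    [0, 0, 0],
    [-0.008, -0.01, 0],
    [-0.008, -0.01, 0],
    [-0.008, -0.01, 0],
    [0, 0, 0],
  ],
  angular=[
    [0, -2.6, 0.5],
    [0, 0, 0],
    [0, 0, 0],
    [0, 0, 0],
    [0, 0, 0],
    [0, 0, 0],
    [0, 0, 0],
    [0, 0, 0],
  ],
  hand=[0, 0, 0, 0, 0, 0, 0, 0],
)

```text
time: 4.35
tool_pos: [0.5942, 0.0819, 0.043]
tcp_rot: [3.141, -0.004, 0.008]
wrist_force: [-0.8, -0.1, -0.9]
width: -0.001
```

```bash
python3 look.py l4
```

```text
4.35 [0.59419679 0.08192103 0.04297153] [-0.82741306 -0.09072437 -0.86392379] r 0.11543963118793722 ang 59.5537031304624
corr deg [ 0.01 -0.28 -0.13]
```

View pics/l4.png

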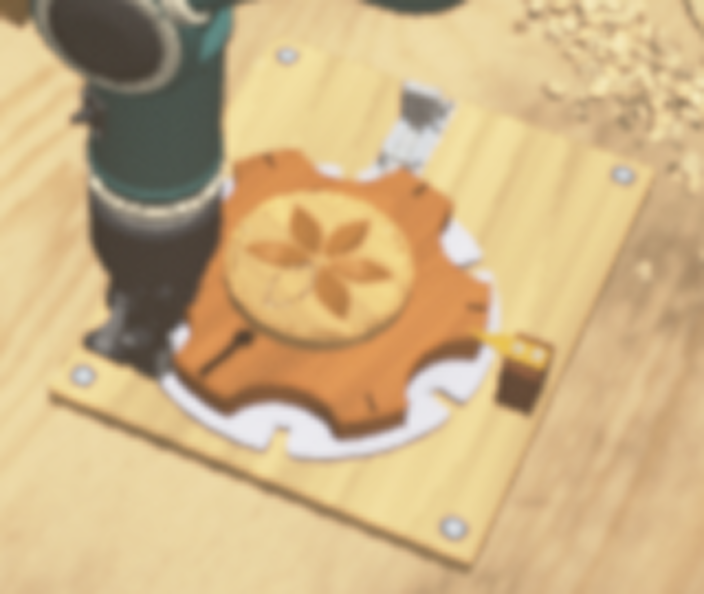

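>>> arm_command(
  slide=[
    [-0.014, -0.001, 0],
    [-0.011, -0.002, 0],
    [-0.011, -0.002, 0],
    [-0.011, -0.002, 0],
    [-0.011, 0, 0],
    [-0.011, 0.001, 0],
    [-0.011, 0.002, 0],
    [0, 0, 0],
  ],
  angular=[
    [0, -0.3, -0.1],
    [0, 0, 0],
    [0, 0, 0],
    [0, 0, 0],
    [0, 0, 0],
    [0, 0, 0],
    [0, 0, 0],
    [0, 0, 0],
  ],
  hand=[0, 0, 0, 0, 0, 0, 0, 0],
)

```text
time: 5.2
tool_pos: [0.5123, 0.0877, 0.0447]
tcp_rot: [-3.14, -0.001, -0.015]
wrist_force: [-0.2, -0.3, -0.7]
width: 0.002
```

```bash
python3 look.py l5
```

```text
5.2 [0.51231503 0.08766627 0.04471585] [-0.15271344 -0.26786868 -0.73759576] r 0.10783248596625082 ang 102.5248971431827
corr deg [-0.1  -0.55  0.05]
```

View pics/l5.png

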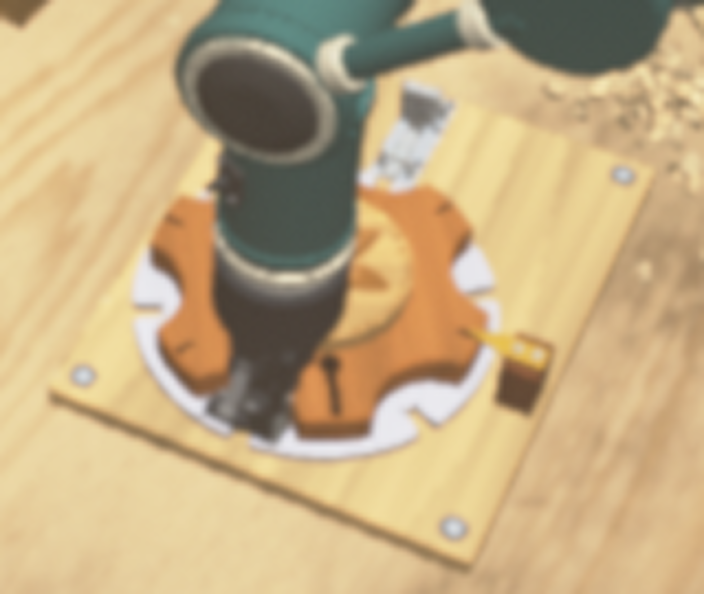

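>>> arm_command(
  slide=[
    [-0.0126, 0.0036, 0],
    [-0.012, 0.005, 0],
    [-0.0114, 0.0065, 0],
    [-0.0105, 0.0078, 0],
    [-0.0095, 0.009, 0],
    [-0.008, 0.01, 0],
    [0, 0, 0],
    [0, 0, 0],
  ],
  angular=[
    [0, -0.5, 0],
    [0, 0, 0],
    [0, 0, 0],
    [0, 0, 0],
    [0, 0, 0],
    [0, 0, 0],
    [0, 0, 0],
    [0, 0, 0],
  ],
  hand=[0, 0, 0, 0, 0, 0, 0, 0],
)

```text
time: 6.05
tool_pos: [0.4432, 0.0417, 0.0444]
tcp_rot: [-3.139, 0.002, -0.001]
wrist_force: [1.2, -0.6, 0.3]
width: 0.001
```

```bash
python3 look.py l6
```

```text
6.05 [0.44318475 0.04166829 0.04439528] [ 1.1945997  -0.58549819  0.33160483] r 0.10987175350300382 ang 147.35504715325675
corr deg [-0.13 -0.03 -0.06]
```

View pics/l6.png

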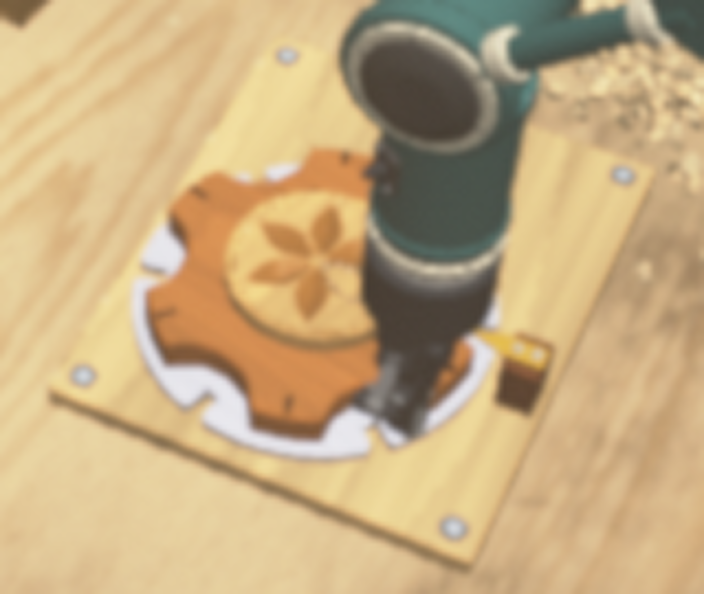

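Short marks are visible at crop pixels (200,192), (165,312), (288,402) and (347,158). I'll get the wheel angle from those.

Run:
```python
from h import *
sc=bot.get_calibration("scene")
for p in [(200,192),(165,313),(288,402),(347,158),(430,90)]:
    X=ray(sc,np.array(p)/4.4+np.array((240,160)),.057);d=X[:2]-[.5357,-.0176];print(X,np.hypot(*d),np.degrees(np.arctan2(d[1],d[0])))
```

```text
[ 0.63006313 -0.04045714  0.057     ] 0.09709196041442159 -13.616233237695173
[0.60058719 0.05453945 0.057     ] 0.09702807379689843 48.029605388483624
[0.50475764 0.07477194 0.057     ] 0.09741665941681595 108.51959693063091
[ 0.56246102 -0.11365811  0.057     ] 0.0997161579513395 -74.4325907573112
[ 0.54245301 -0.1950261   0.057     ] 0.17755456377095796 -87.82031978141352
```

>>> arm_command(
  slide=[
    [-0.004, 0.007, 0],
    [-0.003, 0.007, 0],
    [-0.002, 0.006, 0],
    [0, 0, 0],
    [0, 0, 0],
    [0, 0, 0],
    [0, 0, 0],
    [0, 0, 0],
  ],
  angular=[
    [0, 0, 0],
    [0, 0, 0],
    [0, 0, 0],
    [0, 0, 0],
    [0, 0, 0],
    [0, 0, 0],
    [0, 0, 0],
    [0, 0, 0],
  ],
  hand=[0, 0, 0, 0, 0, 0, 0, 0],
)

```text
time: 6.9
tool_pos: [0.4341, 0.0208, 0.0441]
tcp_rot: [-3.138, 0.001, 0.001]
wrist_force: [0.3, 0.6, -0.0]
width: -0.005
```

```bash
python3 look.py l7
python3 - <<'E'
from h import *
import cv2
a=bot.read_camera("side")[190:310,160:340,::-1];cv2.imwrite("pics/s7.png",cv2.resize(a,None,fx=4.4,fy=4.4,interpolation=cv2.INTER_CUBIC))
E
```

```text
6.9 [0.43410229 0.02077384 0.04412377] [ 0.34846746  0.63957752 -0.01157406] r 0.10860315974461973 ang 159.30826011926214
corr deg [-0.18  0.03 -0.03]
```

View pics/l7.png

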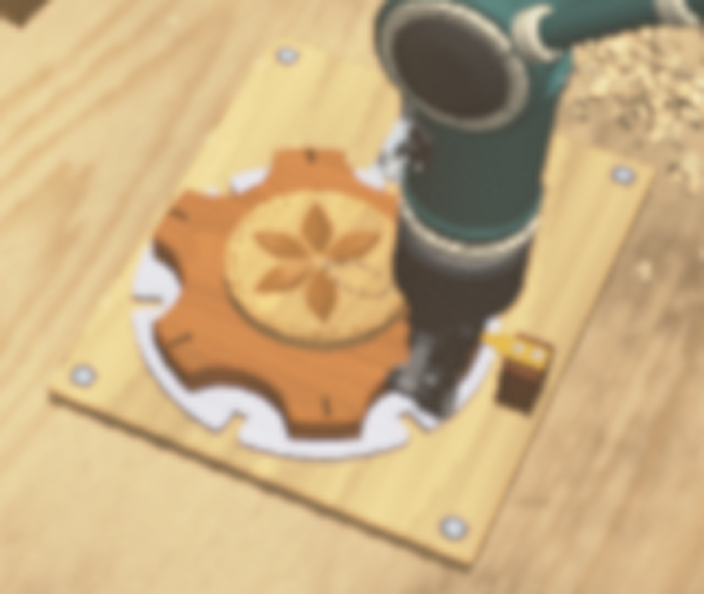

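View pics/s7.png

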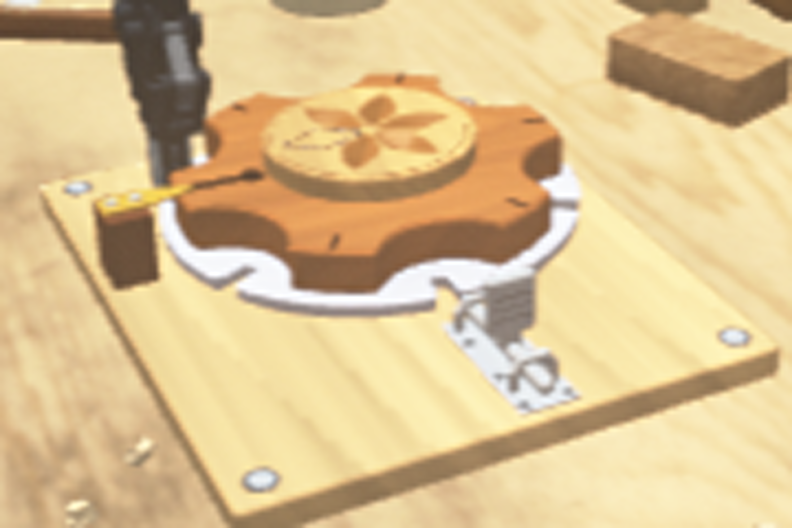

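```bash
cat > ang.py <<'E'
from h import *
O=np.array([.5357,-.0176])
def run(sc_pts,sd_pts):
    out=[]
    for n,o,pts in(("scene",(240,160),sc_pts),("side",(160,190),sd_pts)):
        c=bot.get_calibration(n)
        for p in pts:
            d=ray(c,np.array(p)/4.4+np.array(o),.057)[:2]-O;a=np.degrees(np.arctan2(d[1],d[0]));out.append((a-3.96+30)%60-30)
            print(n,p,round(np.hypot(*d),4),round(a,1),"dev",round(out[-1],2))
    print("mean dev",np.mean(out))
E
python3 - <<'E'
from ang import *
run([(309,155),(178,213),(178,342),(325,405)],[(336,241),(517,202),(530,121),(238,106),(400,78),(200,185)])
E
```

```text
scene (309, 155) 0.099 -60.2 dev -4.19
scene (178, 213) 0.0977 -0.4 dev -4.34
scene (178, 342) 0.0991 61.6 dev -2.34
scene (325, 405) 0.0975 121.4 dev -2.56
side (336, 241) 0.0988 -119.0 dev -3.0
side (517, 202) 0.0988 -59.2 dev -3.18
side (530, 121) 0.0958 0.7 dev -3.26
side (238, 106) 0.1006 120.2 dev -3.75
side (400, 78) 0.0993 60.8 dev -3.2
side (200, 185) 0.0949 -179.6 dev -3.58
mean dev -3.3413461917299174
```

>>> arm_command(
  slide=[
    [-0.001, 0.003, 0],
    [-0.001, 0.003, 0],
    [0, 0, 0],
    [0, 0, 0],
    [0, 0, 0],
    [0, 0, 0],
    [0, 0, 0],
    [0, 0, 0],
  ],
  angular=[
    [0, 0, 0],
    [0, 0, 0],
    [0, 0, 0],
    [0, 0, 0],
    [0, 0, 0],
    [0, 0, 0],
    [0, 0, 0],
    [0, 0, 0],
  ],
  hand=[0, 0, 0, 0, 0, 0, 0, 0],
)

```text
time: 7.8
tool_pos: [0.4323, 0.0147, 0.0442]
tcp_rot: [-3.138, 0.001, -0.001]
wrist_force: [0.6, 1.7, -0.0]
width: 0.001
```

```bash
cat > look2.py <<'E'
from h import *
import cv2,sys
n=sys.argv[1];a=bot.read_camera("side")[190:310,160:340,::-1];cv2.imwrite(f"pics/s{n}.png",cv2.resize(a,None,fx=4.4,fy=4.4,interpolation=cv2.INTER_CUBIC))
E
python3 look.py l8;python3 look2.py 8
```

```text
7.8 [0.43227198 0.01469327 0.04417456] [ 0.56893589  1.66012801 -0.00282698] r 0.10835225637756704 ang 162.66009986553038
corr deg [-0.21 -0.02 -0.02]
```

View pics/l8.png

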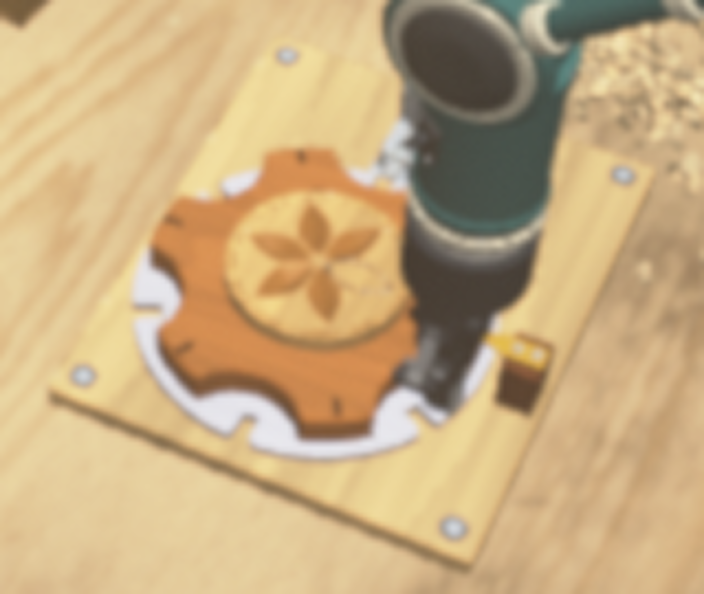

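View pics/s8.png

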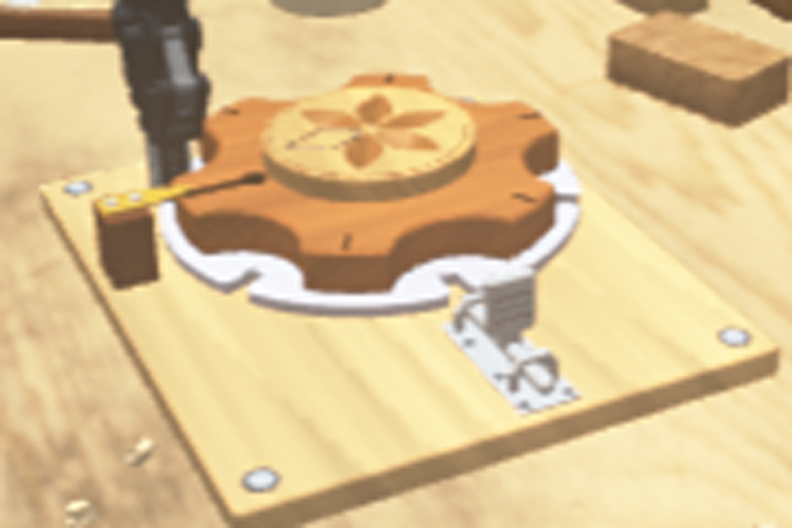

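Run:
```python
from ang import *
run([(301,155),(173,221),(182,349),(337,405)],[(347,241),(524,197),(528,116),(230,113),(390,79),(200,188)])
```

```text
scene (301, 155) 0.099 -57.2 dev -1.2
scene (173, 221) 0.0974 3.9 dev -0.05
scene (182, 349) 0.0999 64.9 dev 0.93
scene (337, 405) 0.0979 125.5 dev 1.59
side (347, 241) 0.0984 -115.9 dev 0.16
side (524, 197) 0.0988 -55.4 dev 0.63
side (528, 116) 0.0977 4.5 dev 0.54
side (230, 113) 0.098 125.8 dev 1.81
side (390, 79) 0.0974 64.1 dev 0.15
side (200, 188) 0.0959 -177.6 dev -1.59
mean dev 0.29707186118965223
```

>>> arm_command(
  slide=[
    [0.001, -0.005, 0],
    [0, -0.003, 0],
    [0, 0, -0.03],
    [0, 0, -0.045],
    [0, 0, -0.045],
    [0.02, 0.03, -0.02],
    [0.025, 0.045, 0],
    [0.025, 0.045, 0],
  ],
  angular=[
    [0, 0, 0],
    [0, 0, 0],
    [0, 0, 0],
    [0, 0, 0],
    [0, 0, 0],
    [0, 0, 0],
    [0, 0, 0],
    [0, 0, 0],
  ],
  hand=[0, 0, 0, 0, 0, 0, 0, 0],
)

```text
time: 8.7
tool_pos: [0.4998, -0.0933, 0.1877]
tcp_rot: [-3.14, -0.016, 0.008]
wrist_force: [1.5, 0.3, -0.3]
width: 0.001
```

>>> arm_command(
  slide=[
    [0.025, 0.045, 0],
    [0.015, 0.04, 0],
    [0.005, 0.03, 0],
    [0, 0.01, 0],
    [0, 0, 0],
    [0, 0, 0],
    [0, 0, 0],
    [0, 0, 0],
  ],
  angular=[
    [0, 0, 0],
    [0, 0, 0],
    [0, 0, 0],
    [0, 0, 0],
    [0, 0, 0],
    [0, 0, 0],
    [0, 0, 0],
    [0, 0, 0],
  ],
  hand=[0, 0, 0, 0, 0, 0, 0, 0],
)

```text
time: 9.5
tool_pos: [0.5476, -0.2211, 0.1872]
tcp_rot: [-3.141, -0.013, 0.008]
wrist_force: [0.5, 1.4, -0.5]
width: -0.001
```

```bash
python3 look.py l9;python3 look2.py 9
```

```text
9.5 [ 0.54756855 -0.22108685  0.18717232] [ 0.45375652  1.3842928  -0.46442585] r 0.20383267616054665 ang -86.66195509131602
corr deg [-0.02  0.28  0.48]
```

View pics/l9.png

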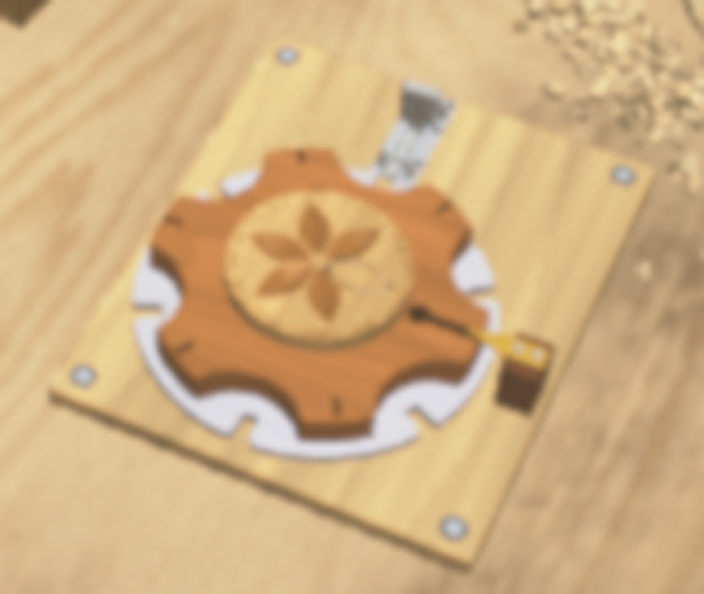

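View pics/s9.png

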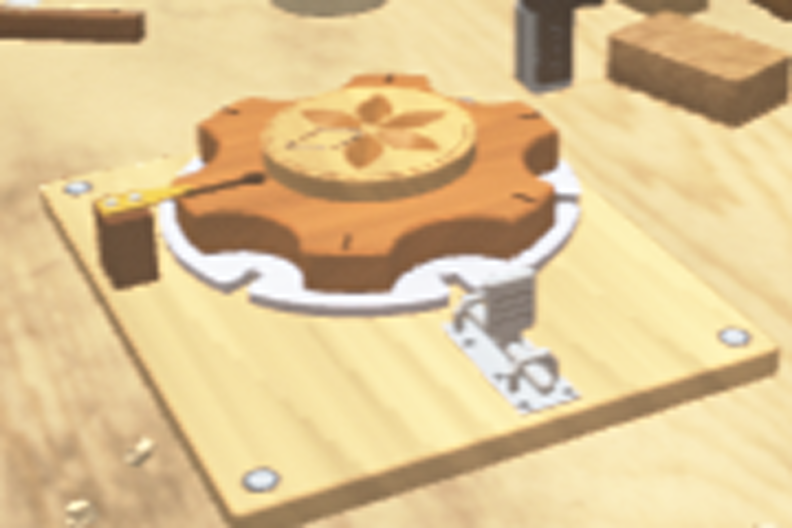

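>>> arm_command(
  slide=[
    [0.002, 0, 0.04],
    [0, 0, 0.04],
    [0, 0, 0.035],
    [0, 0, 0.01],
    [0, 0, 0.003],
    [0, 0, 0],
    [0, 0, 0],
    [0, 0, 0],
  ],
  angular=[
    [0, 0, -3],
    [0, 0, 0],
    [0, 0, 0],
    [0, 0, 0],
    [0, 0, 0],
    [0, 0, 0],
    [0, 0, 0],
    [0, 0, 0],
  ],
  hand=[0, 0, 0, 0, 0, 0, 0, 0],
)

```text
time: 10.4
tool_pos: [0.5556, -0.22, 0.0646]
tcp_rot: [3.134, 0.107, 0.014]
wrist_force: [-0.4, -0.1, -0.3]
width: 0.001
```

```bash
python3 look2.py 10
```

```text
(no output)
```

View pics/s10.png

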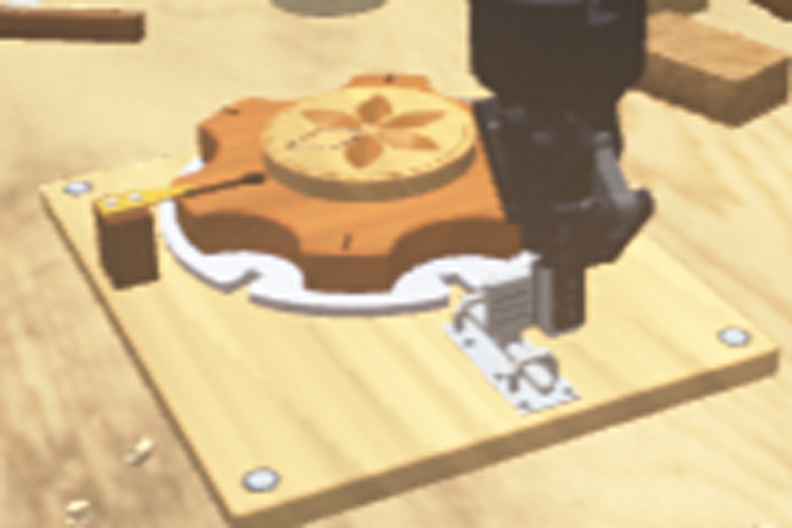

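Run:
```python
from h import *
c=bot.get_calibration("side")
for X in([.5556,-.22,.0566],[.5474,-.1872,.068],[.5495,-.2171,.039]): print(((proj(c,np.array(X))-[160,190])*4.4).round())
for n,o,p in(("side",(160,190),[(488,278),(532,272)]),("scene",(240,160),[(403,88),(453,100)])):
  for q in p: print(n,ray(bot.get_calibration(n),np.array(q)/4.4+np.array(o),.068))
```

```text
[557. 327.]
[513. 276.]
[543. 360.]
side [ 0.53612737 -0.18446067  0.068     ]
side [ 0.55712851 -0.18767014  0.068     ]
scene [ 0.55495718 -0.17785361  0.068     ]
scene [ 0.52199442 -0.18480134  0.068     ]
```

>>> arm_command(
  slide=[
    [-0.005, 0, 0.01],
    [0, 0, 0],
    [0, -0.007, 0],
    [0, -0.007, 0],
    [0, -0.006, 0],
    [0, -0.004, 0],
    [0, 0, 0],
    [0, 0, 0],
  ],
  angular=[
    [0, 0, 0],
    [0, 0, 0],
    [0, 0, 0],
    [0, 0, 0],
    [0, 0, 0],
    [0, 0, 0],
    [0, 0, 0],
    [0, 0, 0],
  ],
  hand=[0, 0, 0, 0, 0, 0, 0, 0],
)

```text
time: 11.25
tool_pos: [0.5505, -0.196, 0.0566]
tcp_rot: [3.13, 0.108, 0.022]
wrist_force: [-0.0, -2.7, -0.7]
width: -0.002
```

```bash
python3 look2.py 11;python3 -c "
from h import *
s=bot.read_state();print(s['tool_pos'],s['wrist_force']);d=s['tool_pos'][:2]-[.5357,-.0176];print(d@[.9976,.069],d@[-.069,.9976])"
```

```text
[ 0.55048871 -0.19610557  0.05654965] [-0.02662521 -1.45917797 -0.191639  ]
0.0024363332884854197 -0.17909757381098965
```

View pics/s11.png

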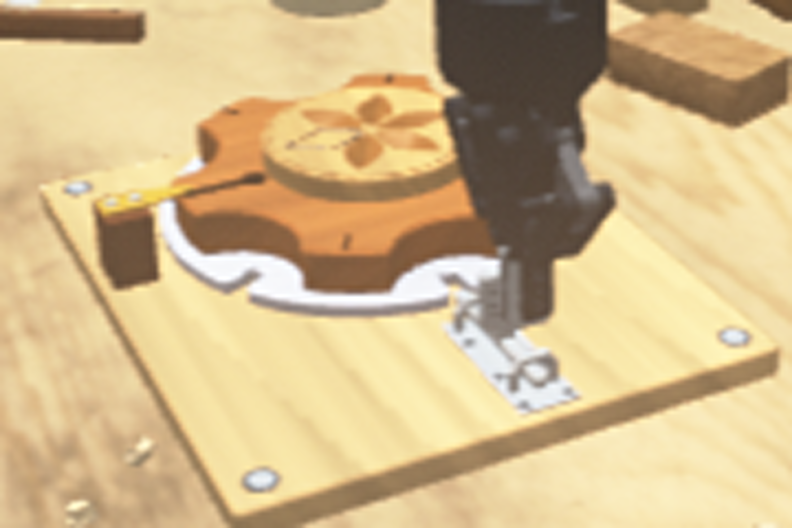

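>>> arm_command(
  slide=[
    [0, -0.003, 0],
    [0, -0.003, 0],
    [0, -0.003, 0],
    [0, -0.003, 0],
    [0, -0.003, 0],
    [0, 0, 0],
    [0, 0, 0],
    [0, 0, 0],
  ],
  angular=[
    [0, 0, 0],
    [0, 0, 0],
    [0, 0, 0],
    [0, 0, 0],
    [0, 0, 0],
    [0, 0, 0],
    [0, 0, 0],
    [0, 0, 0],
  ],
  hand=[0, 0, 0, 0, 0, 0, 0, 0],
)

```text
time: 12.1
tool_pos: [0.5496, -0.183, 0.0567]
tcp_rot: [3.124, 0.109, 0.023]
wrist_force: [-0.7, -3.3, -1.1]
width: -0.002
```

>>> arm_command(
  slide=[
    [0, -0.003, 0],
    [0, -0.003, 0],
    [0, -0.003, 0],
    [0, 0, 0],
    [0, 0, 0],
    [0, 0, 0],
    [0, 0, 0],
    [0, 0, 0],
  ],
  angular=[
    [0, 0, 0],
    [0, 0, 0],
    [0, 0, 0],
    [0, 0, 0],
    [0, 0, 0],
    [0, 0, 0],
    [0, 0, 0],
    [0, 0, 0],
  ],
  hand=[0, 0, 0, 0, 0, 0, 0, 0],
)

```text
time: 12.9
tool_pos: [0.5497, -0.1832, 0.057]
tcp_rot: [3.107, 0.116, 0.026]
wrist_force: [-0.3, -3.7, -0.7]
width: 0.001
```

```bash
python3 look2.py 12;python3 -c "
from h import *
s=bot.read_state();print(s['tool_pos'],s['wrist_force']);d=s['tool_pos'][:2]-[.5357,-.0176];print(d@[.9976,.069],d@[-.069,.9976])"
```

```text
[ 0.54967786 -0.183189    0.05693118] [-0.71277434 -4.14409028 -0.77821773]
0.0025186746060491673 -0.16615605619103685
```

View pics/s12.png

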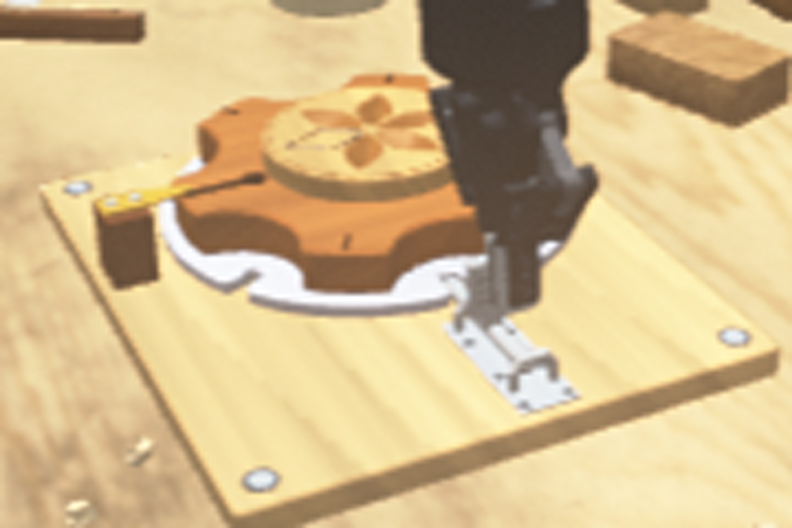

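>>> arm_command(
  slide=[
    [0, -0.006, 0],
    [0, -0.008, 0],
    [0, -0.008, 0],
    [0, 0, 0],
    [0, 0.01, 0],
    [0, 0.02, 0],
    [0, 0.01, -0.03],
    [0, 0, -0.04],
  ],
  angular=[
    [0, 0, 0],
    [0, 0, 0],
    [0, 0, 0],
    [0, 0, 0],
    [0, 0, 0],
    [0, 0, 0],
    [0, 0, 0],
    [0, 0, 0],
  ],
  hand=[0, 0, 0, 0, 0, 0, 0, 0],
)

```text
time: 13.75
tool_pos: [0.5464, -0.2166, 0.1245]
tcp_rot: [3.078, 0.133, 0.013]
wrist_force: [1.2, 0.1, 0.8]
width: -0.001
```

>>> arm_command(
  slide=[
    [0, 0.02, -0.045],
    [0, 0.04, -0.045],
    [0, 0.04, -0.03],
    [0, 0.04, 0],
    [0, 0, 0],
    [0, 0, 0],
    [0, 0, 0],
    [0, 0, 0],
  ],
  angular=[
    [0, 0, 0],
    [0, 0, 0],
    [0, 0, 0],
    [0, 0, 0],
    [0, 0, 0],
    [0, 0, 0],
    [0, 0, 0],
    [0, 0, 0],
  ],
  hand=[0, 0, 0, 0, 0, 0, 0, 0],
)

```text
time: 14.55
tool_pos: [0.5609, -0.3415, 0.2575]
tcp_rot: [3.086, 0.142, 0.028]
wrist_force: [-0.5, -0.5, -0.5]
width: 0.001
```

```bash
python3 look2.py 13; python3 look.py l13
```

```text
14.6 [ 0.56077909 -0.34130237  0.2572444 ] [-0.08453495  0.14684071 -0.04602851] r 0.32467243182844674 ang -85.56981568937205
corr deg [ 2.97 -1.03  5.28]
```

View pics/s13.png

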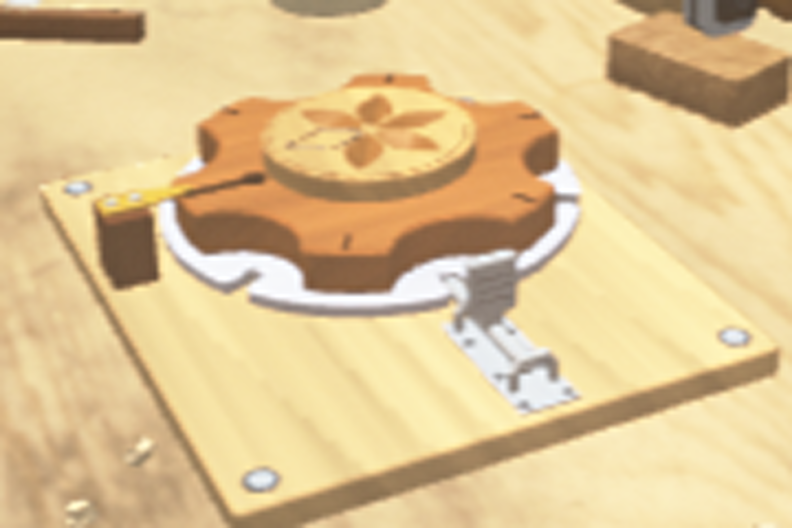

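View pics/l13.png

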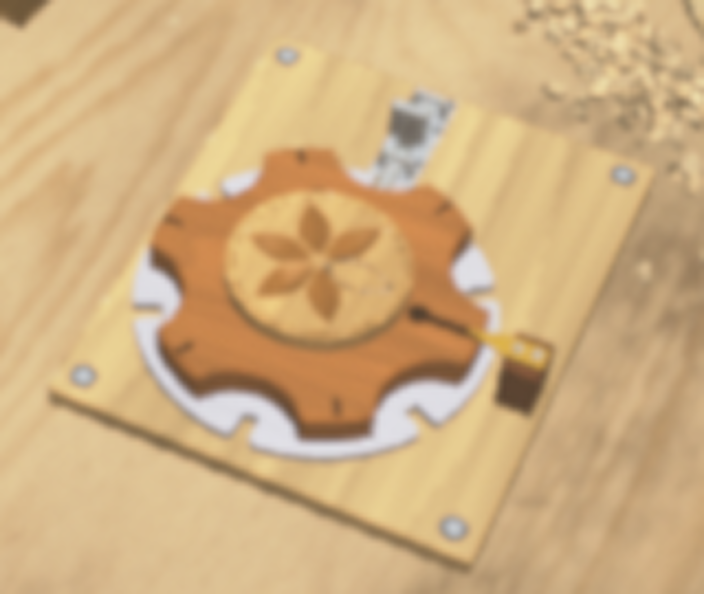

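Run:
```python
from h import *
import cv2
for n,o in(("side",(160,190)),("scene",(240,160))):
    c=bot.get_calibration(n)
    for tr in(0,.015,.019,.022):
        y=-.170+tr;X=np.array([.5357-.0691*y,-.0176+.9976*y,.068]);print(n,tr,((proj(c,X)-o)*4.4).round(1))
a=cv2.imread("pics/s9.png")[230:430,420:600];b=cv2.imread("pics/s13.png")[230:430,420:600]
cv2.imwrite("pics/cmp.png",cv2.resize(np.hstack([a,b]),None,fx=2.2,fy=2.2))
# sub-pixel shift of tab template
t=cv2.imread("pics/s9.png")[268:335,488:538];r=cv2.matchTemplate(cv2.imread("pics/s13.png")[220:360,440:580],t,cv2.TM_CCOEFF_NORMED);_,m,_,l=cv2.minMaxLoc(r);print("shift",m,l[0]+440-488,l[1]+220-268)
t=cv2.imread("pics/l9.png")[85:130,398:440];r=cv2.matchTemplate(cv2.imread("pics/l13.png")[60:190,350:480],t,cv2.TM_CCOEFF_NORMED);_,m,_,l=cv2.minMaxLoc(r);print("shift sc",m,l[0]+350-398,l[1]+60-85)
```

```text
side 0 [512.6 275.8]
side 0.015 [498.2 261.4]
side 0.019 [494.4 257.6]
side 0.022 [491.6 254.8]
scene 0 [419.5  83.3]
scene 0.015 [410.9  98.3]
scene 0.019 [408.6 102.3]
scene 0.022 [406.9 105.3]
shift 0.8760096430778503 -20 -15
shift sc 0.9632368087768555 -12 18
```

View pics/cmp.png

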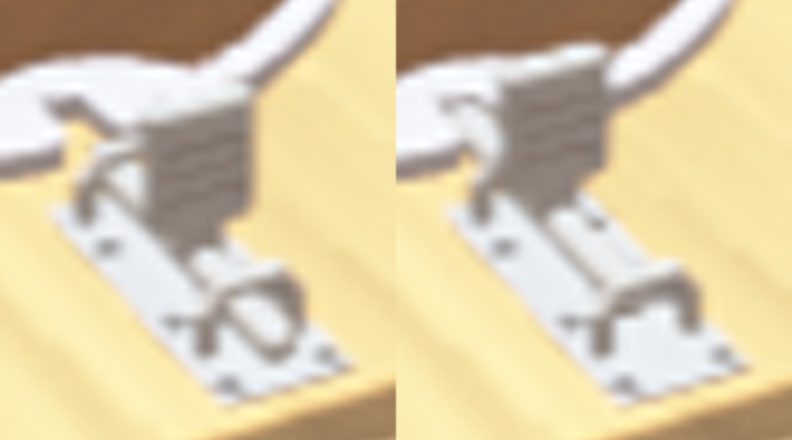

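Run:
```python
from h import *
import cv2
np.save("wc2.npy",bot.get_calibration("wrist"),allow_pickle=True)
cv2.imwrite("pics/w2.png",bot.read_camera("wrist")[:,:,::-1])
```

```text
(no output)
```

View pics/w2.png

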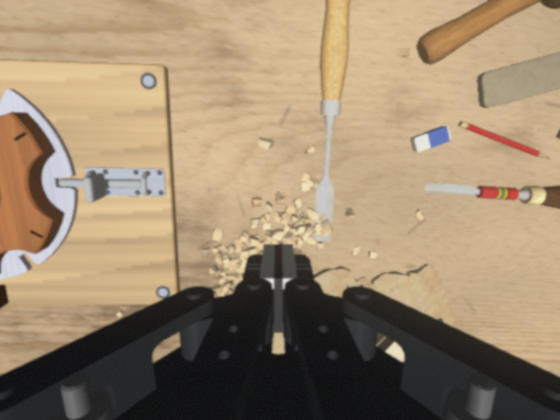

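Run:
```python
import cv2
from h import *
c=np.load("wc2.npy",allow_pickle=True).item()
o=np.array((30,140))
P=lambda x,y,z:(proj(c,np.array([.5357+.9976*x-.0691*y,-.0176+.0691*x+.9976*y,z]))-o)*5
print("nose22",P(0,-.098,.025),"nose19",P(0,-.101,.025),"ring edge",P(0,-.115,.0305))
for tr in(.015,.019,.022):print(tr,"tab top outer",P(-.013,-.174+tr,.068),P(.013,-.174+tr,.068),"inner",P(0,-.166+tr,.068),"base outer",P(0,-.174+tr,.036),)
print("screws",P(0,0,.057),[P(x,y,.019) for x,y in((.1073,-.198),(-.137,-.198))])
for p in((148,81),(163,293)):
    d=ray(c,p,.019)[:2]-[.5357,-.0176];print(d@[.9976,.0691],d@[-.0691,.9976])
a=cv2.imread("pics/w2.png")[140:240,30:180];cv2.imwrite("pics/w2c.png",cv2.resize(a,None,fx=5,fy=5,interpolation=cv2.INTER_CUBIC))
# screws reference
c1=np.load("wc1.npy",allow_pickle=True).item()
for p in((126,157),(417,138),(163,354)):
    d=ray(c1,p,.019)[:2]-[.5357,-.0176];print("w1",d@[.9976,.0691],d@[-.0691,.9976])
```

```text
nose22 [151.0429739  207.07855581] nose19 [165.26161129 207.27609751] ring edge [217.62468167 212.49046687]
0.015 tab top outer [352.03511379 313.3600631 ] [337.66440396 182.46650428] inner [302.68029757 248.0211608 ] base outer [415.93168182 219.80486542]
0.019 tab top outer [331.13964864 313.14217974] [316.34576512 182.15090735] inner [281.51560582 247.75459817] base outer [396.73420269 219.54398039]
0.022 tab top outer [315.44884777 312.978567  ] [300.33680777 181.91391389] inner [265.6224194  247.55442849] base outer [382.31985122 219.34809588]
screws [-462.46917612  227.26697833] [array([ 592.14551618, -296.79184942]), array([663.36671063, 760.45922464])]
0.10693034383167399 -0.19752952410426433
-0.1382286252964804 -0.19831641287326135
w1 0.1084354049084631 0.10871041248981397
w1 0.10850313378688799 -0.1967942625079357
w1 -0.13730061502359484 0.10768629679438323
```

View pics/w2c.png

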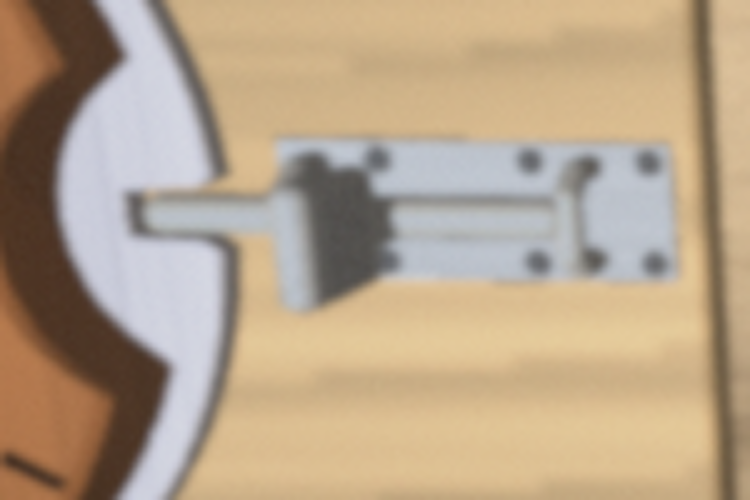

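The close view shows the bolt nose at the bottom of the notch. It sits at crop x of about 145, against 151 predicted for 22 mm of travel and 165 for 19 mm. The tab edges agree with about 21–22 mm.

```bash
python3 -c "
from workcell import bot
print(bot.finish_job())"
```

```text
the job is handed in; nothing more can be done
None
```

I turned the wheel about 176° anticlockwise with the closed fingertips in a scallop, pushed the bolt home by its tab, backed the arm off and handed the job in at about 15 s of the 54 s. `finish_job` gives no verdict, so these are my own checks.

- **Mark:** just before the bolt went in, the marks gave a mean error of about 0.3° (roughly 0.5 mm at the pointer). Single readings scattered up to ±1.8°. The last pictures show the long mark in line with the pointer tip.
- **Bolt:** the coarse scene and side views suggested about 18–19 mm of travel, right at the 19 mm limit. The closer wrist view puts the bolt nose and tab at about 21–22 mm, and I trusted that. The finger also stopped where the home position predicts (166 mm from the axis), and further pushing did not move it.
- **Other objects:** the arm stayed clear of the rosette, the gouge, the sanding block and the tape. I did not measure the loose objects again at the end.
- **Problem on the way:** during the first fast sweep the tool tilted about 2.7° and rose 21 mm. I levelled it, lowered it again and went on in smaller steps.

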